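Close the loaded drying box and hold its sprung lid at the index

TASK

The printed sample is already lying in the tray of the grey drying box. With the lid still down, push the tray fully home, then lift the sprung lid by the bar on its top until it lies level with the index arm at the box's side, and hold it there so the box can vent. Finish while still holding the lid, with the sample in the tray; do not shift the index arm or disturb the other things on the table.

Things in the scene. Friction and masses are not known exactly. Their poses are not given: they have to be found in the camera images.
- drying_box: grey sheet-metal bench box, fixed to the table: 180 deep (x), 220 wide (y), walls 85 high, lid top at 92. Tray below, sprung lid on top, index arm on the right (-y) side. Origin at the centre of its underside on the table; x points to its back (away from the robot at yaw 0), y to its left, z up. Front wall at x = -90 mm
- tray (a joint): how far the tray is pulled out of the front of the box, m: 0 fully home, at most 0.08. It slides along the box's x axis with about 1.5 N of friction and meets a hard stop at 0
- tray_handle (a point): middle of the tray's pull bar: a level round steel bar, 10 mm thick, 80 mm long along the box's y, 42 mm in front of the tray's front panel, 36 mm above the table. Moves with the tray; axes as the box's
- tray_floor (a point): middle of the tray's floor (16 mm above the table, inside 151 x 190 mm, side walls 25 mm high). Moves with the tray; axes as the box's
- sample: the printed sample: pale leaf-shaped moulded plate 45 x 130 x 8 mm, loose in the tray. Origin at the centre of its underside
- lid (a joint): opening angle of the lid, rad: 0 shut, 1.2 wide open. Spring and weight shut it: lifting straight up at the bar takes about 4 N at 0 and 11 N at 0.6; let go, it falls shut
- lid_hinge (a point): middle of the lid's hinge line, which runs along the box's y at the back, 89 mm above the table, 86 mm behind the box's centre. Axes as the box's
- lid_handle (a point): middle of the lid's handle: a round steel bar 12 mm thick, 100 mm long along the box's y between two posts, clear space of 34 mm between it and the lid's top. Lid shut, it is 148 mm in front of the hinge line and 43 mm above it; it turns with the lid (x along the lid from front to hinge, z out of its top)
- mark (a joint): the angle at which the index arm is set, rad, in the same sense as the lid: the lid is level with the arm when joint lid equals this. It lies between 0.3 and 0.6 and is held by stiff friction
- mark_tip (a point): front end of the index arm: a dark flat bar 8 mm high, 4 mm thick, on the hinge line outside the right (-y) wall, 18 mm clear of it, with a black thumb knob half way; it slants up from the hinge. Its front end is 178 mm from the hinge line, as is the lid's front edge, and is level with that edge when the lid is at the mark. x runs along the arm to the hinge
- masking_roll: bystander: roll of masking tape lying flat, 104 mm across, 25 high, on the right. Origin at the centre of its underside
- marker: bystander: marker pen lying on the right, 135 long, 17 thick. Origin at the centre of its underside
- tally_counter: bystander: round white hand counter, 52 x 46 x 21 mm, front left. Origin at the centre of its underside
- loupe: bystander: small black folding magnifier stand, 40 x 40 x 42 mm, on the left. Origin at the centre of its underside
- hex_key: bystander: black L-shaped hex key lying beside the right of the box, 105 x 41 x 8 mm. Origin at the centre of its underside
- spacer_block: bystander: white machined block 50 x 20 x 12 mm lying beside the left of the box. Origin at the centre of its underside
Mind the look-alikes: they are no part of the job. What is shaped like the sample but blue or yellow is not meant.

How it is judged:
By the outcome, as a careful person would: the job done as asked, in the order asked, and still so for the second after the job is handed in, while the arm keeps its last pose, push and grip.
It also fails if it takes over 45 s, if anything falls off the work surface, if the arm or the gripper's body presses on something with over 40 N, if the wrist force passes 120 N, or if a joint passes its speed limit or range.

ROBOT

A 7-joint arm with a two-finger parallel gripper is mounted at the origin on a cart in front of the work surface, level with it; the furniture and walls round the work are solid. World frame = base frame: x ahead of the robot, y to its left, z up, the work surface at z = 0. Lengths are in m, angles in degrees, forces in N, time in s.
With the tool pointing down it reaches from about 0.425 to 0.925 m from the base axis. Payload 6.8 kg.
Tool frame: the origin (TCP) lies where the fingers leave the gripper's body, on its centre line; the fingertips stand 80 mm ahead of it and the grasp point (between the pads) lies 61 mm ahead of it; z points along the fingers, y is the direction in which the jaws open and shut (so a half turn about z gives the same grasp; the last joint's range is limited). The gripper opens to 88 mm and grips with 3 to 60 N. Pads are 20 mm wide; open, the fingers measure 115 mm over their backs; the gripper's body (75 mm by 178 mm) begins 61 mm behind the grasp point.
Start: joints at [70.697, 27.33, 1.283, 89.118, -0.659, 63.558, -4.761], TCP at [0.153, -0.657, 0.303] pointing down, gripper open.
Joint ranges: [-169.35, 169.35], [-19.33, 120.38], [-80.79, 83.38], [13.8, 139.57], [-78.32, 258.32], [9.67, 109.79], [-169.56, 169.56]. Speed limits (degrees/s): [136.94, 136.94, 180, 180, 180, 180, 180].

INTERFACE

Orientations are given as a 3x3 rotation matrix whose columns are the frame's x, y, z axes.
In Python, from workcell import bot gives the robot as it stands.
- The arm moves only by the tool play_rows, never from a script. Its argument "commands" is one flat list of numbers, 4 for each row, row after row: the shift along the tool's x, y, z each as a share of 0.03 m, from -1 to 1, then the turn about the tool's z as a share of 0.12 rad, from -1 to 1. A call has 1 to 12 rows; each row shifts and turns the commanded pose from where the row before left it, along the tool's axes as they then stand; what a row does not reach is not made up. A row lasts 1/12 s, in which the tool goes at most 41.7 mm and 7.16 degrees, less where a joint would pass 70% of its speed; a pose out of reach is approached as far as the arm can. A call with a number of a shift or a turn outside -1 to 1 is refused whole. A call with a gripper value outside its range is refused whole. "hand" is the opening in per cent of the stroke, from 0 (shut) to 100 (fully open), set as the call begins (left out, the last holds). The fingers move at their own pace and stop on an object; the grip force is fixed at half the most. Time passes only in rows, so rows that do not move let the fingers close. It gives the time, the measured TCP pose, the force and the opening at its end, in the units of the state.
- bot.state(): the state, without advancing time (a new reading comes with each control period).
- bot.capture(name): name is "side" or "top"; returns a dict with "image" (400x640x3 uint8, red, green, blue), "range_z" (400x640 float32, m along the optical axis (not along the pixel's ray), 0 where there is no reading), "K" (3x3 intrinsics, pixels), "origin" and "rotation" of the camera in the world. Camera axes: x right, y down, z forward; pixel columns grow to the right and rows downward; lengths in m; the calibration is good to about 2 mm. A picture is of the moment at which its call begins.
- bot.hand_in(): hands the job in, once; it reports no verdict.
The state is a dict: "time_s": time; "qpos": joint angles; "dq": joint speeds; "effort": joint torques, N m; "ee_pos": TCP position; "ee_rot": TCP orientation; "force": force on the tool from outside, world axes, zero at the start; "moment": the same for the moment, N m; "grip_width": finger opening in m.
Only numpy, scipy, OpenCV 4.12 (cv2) and the standard library are available. Lean on these libraries where they do the work, as an engineer would, in place of code of your own. Each camera call takes 0.05 s, during which the arm holds its last target.

## Working session

There is one attempt and no reset: what is moved stays moved. The work goes in short steps, Python scripts to look and compute and a tool call to move; the robot and the scene stay as the last step left them, time stands still between calls to the robot, and variables do not carry over. Pictures are saved under pics/ and viewed, and the job is handed in when it is done.

Besides the shell and the picture viewer there is one more tool, called after "Emit:" by a JSON object that holds its "op" and its "data". play_rows: Moves the arm, as the interface text tells. Its arguments: {"type":"object","properties":{"commands":{"type":"array"},"hand":{"type":"number"}},"required":["commands"]}

```bash
mkdir -p pics; ls
cat > h.py <<'E'
import numpy as np,cv2,pickle
from workcell import bot
def cap(n,f):
    c=bot.capture(n); cv2.imwrite(f'pics/{f}.png',c['image'][:,:,::-1]); pickle.dump(c,open(f'pics/{f}.pkl','wb')); return c
def ld(f): return pickle.load(open(f'pics/{f}.pkl','rb'))
def pt(c,u,v,z=None):
    r=np.linalg.inv(c['K'])@[u,v,1]
    if z is None:
        d=c['range_z'][int(v),int(u)]; return c['origin']+c['rotation']@(r*d)
    w=c['rotation']@r; return c['origin']+w*(z-c['origin'][2])/w[2]
def crop(f,u0,v0,u1,v1,s,o):
    i=cv2.imread(f'pics/{f}.png')[v0:v1,u0:u1]; cv2.imwrite(f'pics/{o}.png',cv2.resize(i,None,fx=s,fy=s,interpolation=cv2.INTER_CUBIC))
E
python3 - <<'E'
from h import *
for n in('side','top'):
    c=cap(n,n+'0'); print(c['K'],c['origin'],c['rotation'])
print(bot.state())
E
```

```text
pics
[[512.52716441   0.         320.8083219 ]
 [  0.         512.52716441 212.31593614]
 [  0.           0.           1.        ]] [ 0.48373701 -0.80989169  1.04974218] [[ 0.99251439 -0.10141638  0.06804343]
 [-0.12134208 -0.7557976   0.64346413]
 [-0.01383074 -0.64690394 -0.76244606]]
[[492.58685271   0.         311.87231138]
 [  0.         492.58685271 202.53056677]
 [  0.           0.           1.        ]] [0.37464925 0.00916095 1.28972841] [[ 0.00369515 -0.9871559   0.15971716]
 [-0.99998506 -0.00429117 -0.003387  ]
 [ 0.00402887 -0.15970225 -0.98715701]]
{'time_s': 0.1, 'qpos': array([70.69709086, 27.37012623,  1.27974019, 89.16966289, -0.6589375 ,
       63.55833197, -4.76171786]), 'dq': array([ 0.03455326, -0.10724139,  0.0099006 , -0.08266863,  0.0098862 ,
        0.07039019,  0.07948641]), 'effort': array([ 4.88441088e-03, -5.84082413e+01,  1.53919201e+00, -2.73308694e+01,
       -5.43163461e-02,  1.30581940e-02,  5.80859682e-05]), 'ee_pos': array([ 0.15300932, -0.65702218,  0.30181162]), 'ee_rot': array([[ 9.73935135e-01,  2.26826225e-01, -4.65774531e-04],
       [ 2.26826676e-01, -9.73933963e-01,  1.51451495e-03],
       [-1.10101926e-04, -1.58068941e-03, -9.99998745e-01]]), 'force': array([-0.10227357, -0.31259831, -0.21052203]), 'moment': array([-0.01343986,  0.01856841, -0.04976111]), 'grip_width': 0.08790339379533994}
```

View pics/side0.png

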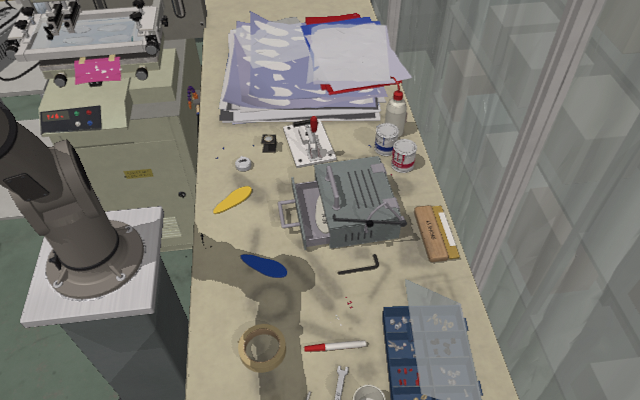

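View pics/top0.png

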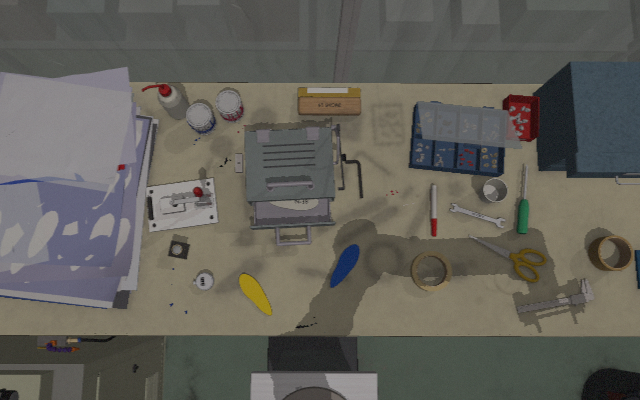

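Run:
```python
from h import *
crop('side0',260,140,440,280,4.4,'s0c'); crop('top0',220,110,380,260,4,'t0c')
```

```text
(no output)
```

View pics/s0c.png

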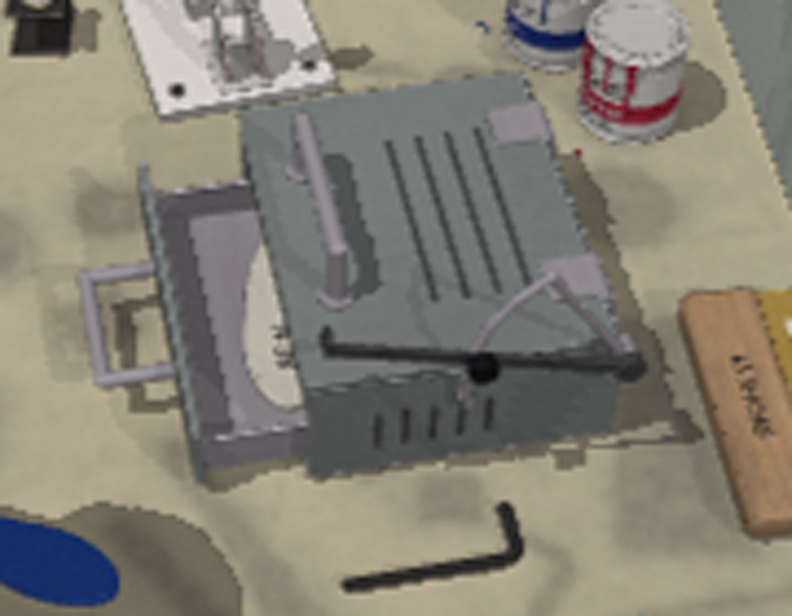

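View pics/t0c.png

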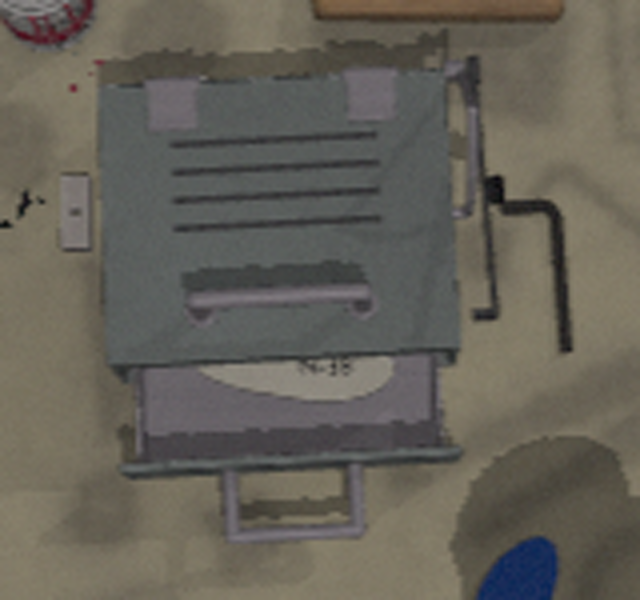

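Run:
```python
from h import *
t=ld('top0');s=ld('side0')
T=lambda x,y:(220+x/4,110+y/4)
S=lambda x,y:(260+x/4.4,140+y/4.4)
for n,p,z in [('FL',(109,362),.092),('FR',(458,350),.092),('BL',(98,85),.092),('BR',(446,70),.092),('hL',(193,301),.138),('hR',(367,294),.138),('tL',(230,537),.041),('tR',(362,533),.041),('panelL',(125,470),.06),('panelR',(460,455),.06),('handmid',(280,298),None),('traybarmid',(296,535),None)]:
    print(n,T(*p),pt(t,*T(*p),z=z).round(4))
for n,p,z in [('hL',(302,118),.138),('hR',(338,245),.138),('tL',(85,275),.041),('tR',(100,380),.041),('BL',(520,72),.092),('FL',(240,115),.092),('FR',(305,388),.092)]:
    print('side',n,pt(s,*S(*p),z=z).round(4))
# lid plane depth check
for p in [(140,200),(400,250),(270,330),(280,100)]: print(pt(t,*T(*p)).round(4))
for p in [(400,120),(450,320),(260,130)]: print('s',pt(s,*S(*p)).round(4))
```

```text
FL (247.25, 200.5) [0.5728 0.1643 0.092 ]
FR (334.5, 197.5) [ 0.5813 -0.0507  0.092 ]
BL (244.5, 131.25) [0.7497 0.1756 0.092 ]
BR (331.5, 127.5) [ 0.7606 -0.0438  0.092 ]
hL (268.25, 185.25) [0.6022 0.1092 0.138 ]
hR (311.75, 183.5) [0.6069 0.0057 0.138 ]
tL (277.5, 244.25) [0.4693 0.0915 0.041 ]
tR (310.5, 243.25) [0.4721 0.008  0.041 ]
panelL (251.25, 227.5) [0.5095 0.1567 0.06  ]
panelR (335.0, 223.75) [ 0.5199 -0.0534  0.06  ]
handmid (290.0, 184.5) [0.6041 0.0574 0.1387]
traybarmid (294.0, 243.75) [0.4706 0.0497 0.0425]
side hL [0.6029 0.1063 0.138 ]
side hR [0.6095 0.0064 0.138 ]
side tL [0.4698 0.0895 0.041 ]
side tR [0.4728 0.008  0.041 ]
side BL [0.7465 0.1741 0.092 ]
side FL [0.5722 0.1602 0.092 ]
side FR [ 0.5833 -0.0536  0.092 ]
[0.6768 0.1481 0.0863]
[ 0.6441 -0.0149  0.0926]
[0.5924 0.0651 0.0967]
[0.74   0.0607 0.0934]
s [0.6677 0.1459 0.089 ]
s [ 0.6701 -0.014   0.0891]
s [0.583  0.1492 0.0887]
```

Run:
```python
from h import *
crop('side0',325,195,415,235,8.8,'s0a'); crop('top0',320,115,370,195,7,'t0a')
```

```text
(no output)
```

View pics/s0a.png

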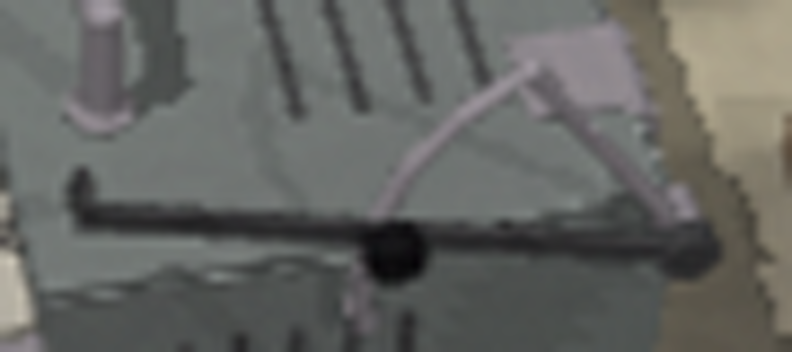

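View pics/t0a.png

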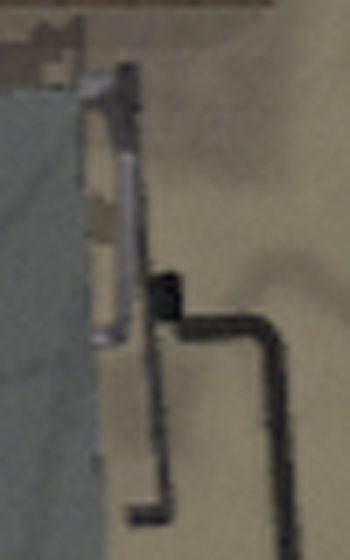

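```bash
cat > fit.py <<'E'
from h import *
from scipy.optimize import least_squares
T=lambda x,y:np.array((220+x/4,110+y/4)); S=lambda x,y:np.array((260+x/4.4,140+y/4.4))
def proj(c,P):
    q=c['rotation'].T@(P-c['origin']); q=c['K']@q; return q[:2]/q[2]
def W(p,b):
    x,y,a=p[:3]; return np.array([x+np.cos(a)*b[0]-np.sin(a)*b[1], y+np.sin(a)*b[0]+np.cos(a)*b[1], b[2]])
def tip(th): return np.array([.086-.178*np.cos(th),-.130,.089+.178*np.sin(th)])
if __name__=='__main__':
    t=ld('top0');s=ld('side0')
    obs=[(t,T(109,362),(-.092,None,.092)),(t,T(280,298),(-.062,0,.138)),
    (t,T(193,301),(-.062,.05,.138)),(t,T(367,294),(-.062,-.05,.138)),
    (s,S(302,118),(-.062,.05,.138)),(s,S(338,245),(-.062,-.05,.138)),
    (t,T(109,362),(-.092,.108,.092)),(t,T(458,350),(-.092,-.108,.092)),
    (s,S(240,115),(-.092,.108,.092)),(s,S(305,388),(-.092,-.108,.092))]
    obs=[o for o in obs if o[2][1] is not None]
    ta=[(s,np.array([333.9,219.3])),(t,np.array([343.7,189.2]))]
    pv=[(s,np.array([403.2,223.2]))]
    def f(p,full=False):
        r=[]
        for c,u,b in obs: r.append(proj(c,W(p,b))-u-(p[4:6] if c is s else p[6:8]))
        for c,u in ta: r.append(proj(c,W(p,tip(p[3])))-u-(p[4:6] if c is s else p[6:8]))
        for c,u in pv: r.append(proj(c,W(p,(.086,-.134,.089)))-u-(p[4:6] if c is s else p[6:8]))
        r.append(p[4:]*.7)
        return np.concatenate(r)
    k=least_squares(f,[.666,.06,.04,.4,0,0,0,0],loss='soft_l1')
    print(k.x.round(4),np.degrees(k.x[2])); print(f(k.x).round(1).reshape(-1,2).tolist())
    cov=np.linalg.inv(k.jac.T@k.jac); print(np.sqrt(np.diag(cov)).round(4))
    # direct: tip with known plane y'
    for c,u in ta:
        rr=[np.linalg.norm(proj(c,W(k.x,tip(th)))-u) for th in np.arange(.3,.6,.01)]; print(.3+.01*np.argmin(rr),min(rr))
E
python3 fit.py
```

```text
[ 0.6677  0.0617  0.0517  0.3303 -0.3197 -0.385  -0.0622 -0.1606] 2.9600741567164515
[[-0.4, -0.4], [0.4, -0.2], [-1.2, -0.4], [0.3, -0.2], [-0.3, -0.2], [-0.2, 1.2], [0.1, 0.1], [-0.6, -0.8], [-0.6, -0.4], [0.6, 0.3], [1.1, 0.0], [0.5, 3.0], [-0.2, -0.3], [-0.0, -0.1]]
[0.0027 0.0031 0.0111 0.0193 1.0819 0.9397 1.1904 1.0773]
0.32999999999999996 0.28690711935424607
0.32 1.0795606823478445
```

Run:
```python
from fit import *
t=ld('top0');s=ld('side0')
p=[.6677,.0617,.0517]
for th in(.3,.33,.36):
  P=W(p,tip(th)); print(th,P.round(4),'side',proj(s,P).round(1),'top',proj(t,P).round(1))
for y in(-.118,-.13):
  P=W(p,(.086,y,.089)); print('piv',y,'side',proj(s,P).round(1),'top',proj(t,P).round(1))
for th in(.33,):
  P=W(p,(.086-.089*np.cos(th),-.13,.089+.089*np.sin(th))); print('mid',proj(s,P),proj(t,P))
# depth along arm
for u,v in[(334,219),(340,220),(350,220.6),(360,221.2),(380,222),(390,222.5),(403,223)]: print(u,pt(s,u,round(v)).round(4))
```

```text
0.3 [ 0.5905 -0.0725  0.1416] side [333.5 220.7] top [344.7 190.2]
0.33 [ 0.5921 -0.0724  0.1467] side [334.2 219.2] top [344.8 189.1]
0.36 [ 0.5939 -0.0723  0.1517] side [335.  217.7] top [344.9 187.9]
piv -0.118 side [401.5 220.8] top [334.6 128.2]
piv -0.13 side [402.9 224.6] top [339.3 128. ]
mid [369.4202897  221.97587579] [341.94656869 157.48791085]
334 [ 0.5922 -0.0691  0.1435]
340 [ 0.6061 -0.069   0.1376]
350 [ 0.6298 -0.0683  0.1292]
360 [ 0.6542 -0.0649  0.1212]
380 [ 0.7031 -0.0633  0.1076]
390 [ 0.7275 -0.0635  0.1039]
403 [ 0.7602 -0.0627  0.0939]
```

Emit:
{"op": "play_rows", "data": {"commands": [0,0,0,0.74,0,0,0,0.74,0.8,-0.7,0,0,0.8,-0.7,0,0,0.8,-0.7,0,0,0.8,-0.7,0,0,0.8,-0.7,0,0,0.8,-0.7,0,0,0.8,-0.7,0,0,0.8,-0.7,0,0,0.8,-0.7,0,0,0.8,-0.7,0,0], "hand": 0}}

```text
time_s: 1.1
ee_pos: [0.3828, -0.434, 0.3024]
ee_rot: [[0.999, 0.051, -0.0], [0.051, -0.999, 0.0], [-0.0, -0.0, -1.0]]
force: [0.3, 0.2, -0.7]
grip_width: 0.0112
```

Emit:
{"op": "play_rows", "data": {"commands": [0.13,-0.8,0,0,0.13,-0.8,0,0,0.13,-0.8,0,0,0.13,-0.8,0,0,0.13,-0.8,0,0,0.13,-0.8,0,0,0.13,-0.8,0,0,0.13,-0.8,0,0,0.13,-0.8,0,0,0.13,-0.8,0,0]}}

```text
time_s: 1.93
ee_pos: [0.4084, -0.1925, 0.3025]
ee_rot: [[0.999, 0.051, -0.0], [0.051, -0.999, 0.0], [-0.0, -0.0, -1.0]]
force: [-0.4, 0.1, 0.8]
grip_width: 0.0006
```

Emit:
{"op": "play_rows", "data": {"commands": [0.13,-0.8,0,0,0.13,-0.8,0,0,0.13,-0.8,0,0,0.13,-0.8,0,0,0.13,-0.8,0,0,0.13,-0.8,0,0,0.13,-0.8,0,0,0.13,-0.8,0,0,0.13,-0.8,0,0,0.13,-0.8,0,0,0,0,0,0]}}

```text
time_s: 2.85
ee_pos: [0.4355, 0.0525, 0.3028]
ee_rot: [[0.998, 0.057, 0.001], [0.057, -0.998, 0.002], [0.001, -0.002, -1.0]]
force: [-0.0, 1.0, 0.8]
grip_width: 0.0007
```

Emit:
{"op": "play_rows", "data": {"commands": [0,0,0.8,0,0,0,0.8,0,0,0,0.8,0,0,0,0.8,0,0,0,0.8,0,0,0,0.8,0,0,0,0.8,0,0,0,0.5,0,0,0,0.5,0,0,0,0,0]}}

```text
time_s: 3.68
ee_pos: [0.4337, 0.0472, 0.1023]
ee_rot: [[0.999, 0.051, -0.005], [0.051, -0.999, -0.001], [-0.005, 0.001, -1.0]]
force: [-0.1, 0.1, -0.1]
grip_width: 0.0006
```

Run:
```python
from h import *
c=cap('side','s1'); cap('top','t1'); print(bot.state()['qpos'],bot.state()['ee_pos'],bot.state()['force'])
crop('side0',0,0,10,10,1,'x')
crop('s1',200,120,400,270,4,'s1c')
```

```text
[   2.76458499   25.25326411  -20.26579985  128.04733344   17.55990068
   29.32314566 -118.21660266] [0.43507239 0.04760085 0.10447951] [0.04836497 0.15093383 1.04554591]
```

View pics/s1c.png

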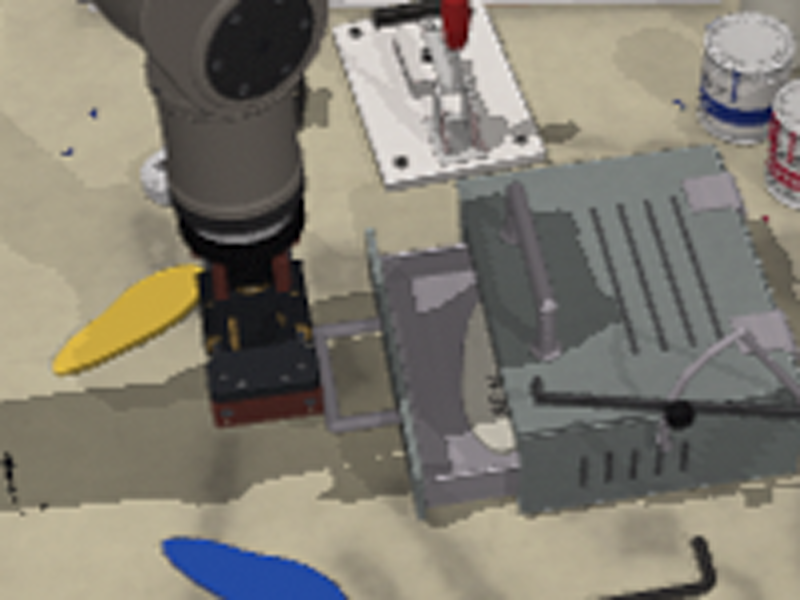

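Emit:
{"op": "play_rows", "data": {"commands": [0.25,0,0,0,0.25,0,0,0,0.2,0,0,0,0.2,0,0,0,0.2,0,0,0,0.2,0,0,0,0.2,0,0,0,0.2,0,0,0,0.2,0,0,0,0.2,0,0,0]}}

```text
time_s: 4.62
ee_pos: [0.4989, 0.0512, 0.1046]
ee_rot: [[0.999, 0.051, -0.0], [0.051, -0.999, 0.0], [-0.0, -0.0, -1.0]]
force: [-1.6, 0.7, 2.2]
grip_width: 0.0005
```

Emit:
{"op": "play_rows", "data": {"commands": [0.15,0,0,0,0.1,0,0,0,0.1,0,0,0]}}

```text
time_s: 4.87
ee_pos: [0.5091, 0.0518, 0.1046]
ee_rot: [[0.999, 0.051, -0.0], [0.051, -0.999, 0.0], [-0.0, -0.0, -1.0]]
force: [-2.5, 0.2, 1.9]
grip_width: 0.0004
```

Emit:
{"op": "play_rows", "data": {"commands": [0.08,0,0,0,0.08,0,0,0,0.08,0,0,0]}}

```text
time_s: 5.12
ee_pos: [0.516, 0.0521, 0.1046]
ee_rot: [[0.999, 0.051, -0.0], [0.051, -0.999, 0.0], [-0.0, -0.0, -1.0]]
force: [-2.1, 1.9, 0.5]
grip_width: 0.0005
```

Emit:
{"op": "play_rows", "data": {"commands": [0.08,0,0,0,0.08,0,0,0]}}

```text
time_s: 5.28
ee_pos: [0.5209, 0.0524, 0.1046]
ee_rot: [[0.999, 0.051, -0.0], [0.051, -0.999, 0.0], [-0.0, -0.0, -1.0]]
force: [-1.3, 1.6, 0.7]
grip_width: 0.0006
```

Emit:
{"op": "play_rows", "data": {"commands": [0.08,0,0,0,0.08,0,0,0]}}

```text
time_s: 5.45
ee_pos: [0.5221, 0.0524, 0.1041]
ee_rot: [[0.999, 0.051, -0.008], [0.051, -0.999, -0.002], [-0.008, 0.002, -1.0]]
force: [-17.9, 0.6, 14.3]
grip_width: 0.0001
```

Emit:
{"op": "play_rows", "data": {"commands": [0.08,0,0,0,0.04,0,0,0]}}

```text
time_s: 5.62
ee_pos: [0.5227, 0.0524, 0.1035]
ee_rot: [[0.999, 0.052, -0.015], [0.052, -0.999, -0.004], [-0.015, 0.003, -1.0]]
force: [-23.3, 0.3, 18.5]
grip_width: 0.0005
```

Emit:
{"op": "play_rows", "data": {"commands": [-0.3,0,0,0,-0.5,0,0,0,-0.4,0,0,0,0,0,0,0]}}

```text
time_s: 5.95
ee_pos: [0.4915, 0.0505, 0.1045]
ee_rot: [[0.999, 0.051, -0.001], [0.051, -0.999, -0.001], [-0.001, 0.001, -1.0]]
force: [-0.9, 0.6, -0.4]
grip_width: 0.0006
```

Run:
```python
from h import *
c=cap('side','s2'); t=cap('top','t2'); print(bot.state()['qpos'],bot.state()['ee_pos'],bot.state()['force'])
crop('s2',240,120,440,270,4,'s2c')
```

```text
[   3.16708464   28.92811241  -19.88085966  120.58673506   17.55937928
   33.10366486 -116.29701253] [0.49403693 0.05083842 0.1049725 ] [0.916537   0.19738323 0.94844982]
```

View pics/s2c.png

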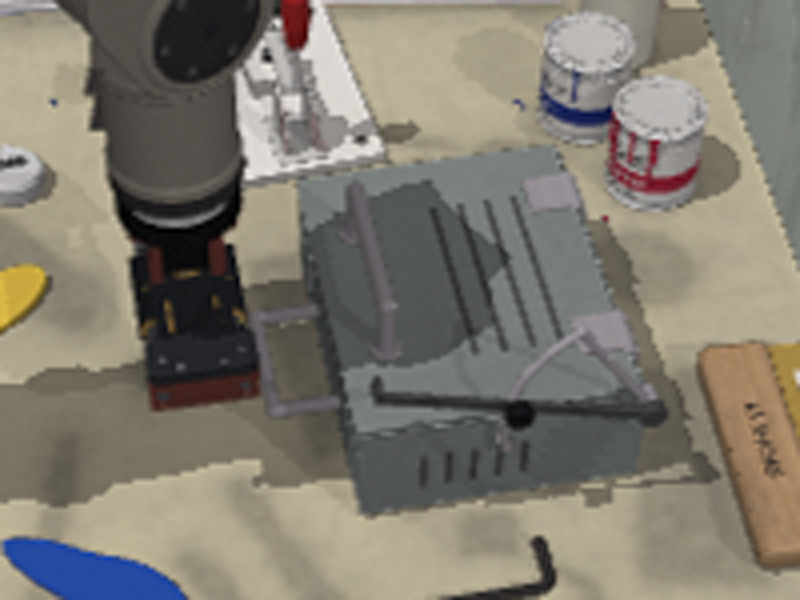

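Emit:
{"op": "play_rows", "data": {"commands": [0,0,-0.8,0,0,0,-0.8,0,0,0,-0.8,0,0,0,-0.8,0,0,0,-0.8,0,0,0,-0.8,0,0,0,-0.8,0,0,0,-0.3,0,0,0,0,0]}}

```text
time_s: 6.8
ee_pos: [0.4953, 0.0512, 0.2842]
ee_rot: [[0.999, 0.051, 0.006], [0.051, -0.999, 0.001], [0.006, -0.0, -1.0]]
force: [-0.1, 0.5, -0.2]
grip_width: 0.0005
```

Emit:
{"op": "play_rows", "data": {"commands": [0,0,0,0.9,0,0,0,0.9,0,0,0,0.9,0,0,0,0.9,0,0,0,0.9,0,0,0,0.9,0,0,0,0.9,0,0,0,0.9,0,0,0,0.9,0,0,0,0.9]}}

```text
time_s: 7.63
ee_pos: [0.4931, 0.0507, 0.28]
ee_rot: [[0.511, -0.859, -0.002], [-0.859, -0.511, -0.0], [-0.001, 0.002, -1.0]]
force: [-0.3, -0.9, 0.0]
grip_width: 0.0002
```

Emit:
{"op": "play_rows", "data": {"commands": [0,0,0,0.9,0,0,0,0.9,0,0,0,0.9,0,0,0,0.9,0,0,0,0.49,0,0,0,0], "hand": 60}}

```text
time_s: 8.13
ee_pos: [0.4927, 0.0502, 0.2753]
ee_rot: [[0.26, -0.965, -0.014], [-0.966, -0.26, -0.008], [0.004, 0.016, -1.0]]
force: [-0.0, 0.0, -0.3]
grip_width: 0.0369
```

Run:
```python
from fit import *
s=bot.state(); print(s['qpos'],s['ee_pos'],s['ee_rot'],s['force'])
c=ld('s2');t=ld('t2')
for n in('s2','t2'):
  pass
crop('t2',230,110,350,250,5,'t2c')
```

```text
[ -39.7266663    13.49531318   31.14312175  116.0893893    -8.24866911
   53.48044965 -169.16293951] [0.49273367 0.05016637 0.27525229] [[ 0.26036445 -0.96540327 -0.0143836 ]
 [-0.96550284 -0.2602745  -0.00783956]
 [ 0.00382465  0.01592855 -0.99986582]] [-0.04880575  0.00800922 -0.3344424 ]
```

View pics/t2c.png

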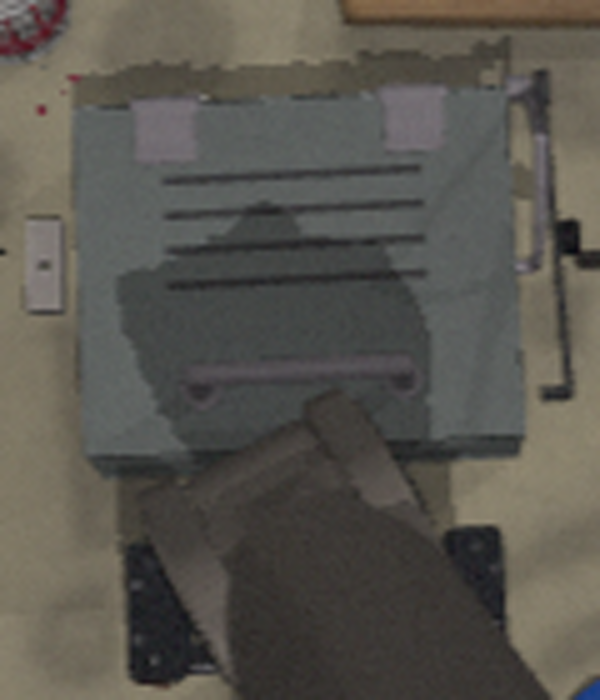

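Emit:
{"op": "play_rows", "data": {"commands": [0,0,0,-1,0,0,0,-1,0,0,0,-1,0,0,0,-1,0,0,0,-1,0,0,0,-1,0,0,0,-1,0,0,0,-1,0,0,0,-1,0,0,0,-1,0,0,0,-1,0,0,0,-1]}}

```text
time_s: 9.13
ee_pos: [0.4927, 0.0493, 0.2754]
ee_rot: [[0.99, 0.14, -0.015], [0.14, -0.99, -0.004], [-0.015, 0.002, -1.0]]
force: [0.1, -1.0, -0.1]
grip_width: 0.0528
```

Emit:
{"op": "play_rows", "data": {"commands": [0,0,0,-1,0,0,0,-1,0,0,0,-1,0,0,0,-1,0,0,0,-1,0,0,0,-1,0,0,0,-1,0,0,0,-1,0,0,0,-1,0,0,0,-1,0,0,0,0]}}

```text
time_s: 10.05
ee_pos: [0.4927, 0.0493, 0.2755]
ee_rot: [[0.23, 0.973, -0.015], [0.973, -0.23, -0.004], [-0.007, -0.013, -1.0]]
force: [-0.7, -0.2, 0.3]
grip_width: 0.0529
```

Run:
```python
from fit import *
s=bot.state(); print(s['qpos'],s['ee_pos'],s['ee_rot'],s['force'])
print(np.degrees(np.arctan2(s['ee_rot'][1,0],s['ee_rot'][0,0])))
```

```text
[-18.37562494  12.46099502   6.25090102 114.8266886   -1.61958814
  53.66380439 -24.58536479] [0.49268474 0.0493018  0.27550442] [[ 0.22990219  0.97310334 -0.0146582 ]
 [ 0.97318715 -0.22998118 -0.00392905]
 [-0.00719448 -0.01336188 -0.99988484]] [-0.74204224 -0.17658111  0.28580407]
76.70833625742111
```

Emit:
{"op": "play_rows", "data": {"commands": [0,0,0,-0.8,0,0,0,-0.8,0,0,0,-0.76,0.02,0.64,0,0,0.02,0.64,0,0,0.02,0.64,0,0,0.02,0.64,0,0,0.01,0.64,0,0,0,0.62,0,0,0,0,0,0]}}

```text
time_s: 10.88
ee_pos: [0.6097, 0.0574, 0.2737]
ee_rot: [[-0.042, 0.999, -0.013], [0.999, 0.042, -0.003], [-0.003, -0.013, -1.0]]
force: [0.2, -0.1, 0.6]
grip_width: 0.0528
```

Run:
```python
from fit import *
s=bot.state(); print(s['qpos'],s['ee_pos'],s['ee_rot'],s['force'])
cap('side','s3'); crop('s3',240,80,440,260,3.3,'s3c')
```

```text
[-15.05984766  23.35360224   5.03762088  99.59248954  -2.29440124
  57.91078856  -6.76322265] [0.60972913 0.05740142 0.27367722] [[-0.04232073  0.99902207 -0.01280108]
 [ 0.99910039  0.04228228 -0.0032599 ]
 [-0.00271546 -0.01292752 -0.99991275]] [ 0.17230625 -0.07942439  0.64698278]
```

View pics/s3c.png

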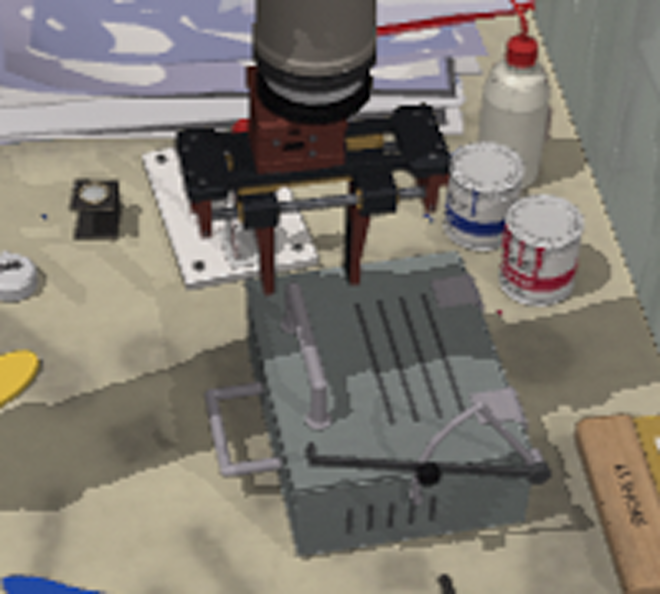

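Emit:
{"op": "play_rows", "data": {"commands": [0,-0.09,0.6,0,0,0,0.6,0,0,0,0.6,0,0,0,0.5,0,0,0,0.39,0,0,0,0,0]}}

```text
time_s: 11.43
ee_pos: [0.6012, 0.0567, 0.1915]
ee_rot: [[-0.045, 0.999, -0.019], [0.999, 0.044, -0.004], [-0.003, -0.019, -1.0]]
force: [0.5, -0.0, 0.3]
grip_width: 0.0526
```

Emit:
{"op": "play_rows", "data": {"commands": [0,0,0,0,0,0,0,0,0,0,0,0,0,0,0,0,0,0,0,0,0,0,0,0], "hand": 0}}

```text
time_s: 11.93
ee_pos: [0.6054, 0.0571, 0.195]
ee_rot: [[-0.046, 0.999, -0.008], [0.999, 0.046, -0.003], [-0.003, -0.008, -1.0]]
force: [13.2, 0.8, -9.0]
grip_width: 0.0164
```

Run:
```python
from fit import *
s=bot.state(); print(s['qpos'],s['ee_pos'],s['ee_rot'],s['force'],s['grip_width'])
cap('side','s4'); crop('s4',280,120,430,250,5,'s4c')
```

```text
[-14.82485456  28.05355782   4.66433705 103.99137754  -2.80382043
  48.54703549  -6.2147297 ] [0.60544567 0.0571347  0.19502897] [[-0.04566811  0.99892529 -0.00791709]
 [ 0.99895291  0.04564476 -0.00310553]
 [-0.00274082 -0.00805062 -0.99996384]] [13.15708702  0.76775081 -9.04077844] 0.016430374651447723
```

View pics/s4c.png

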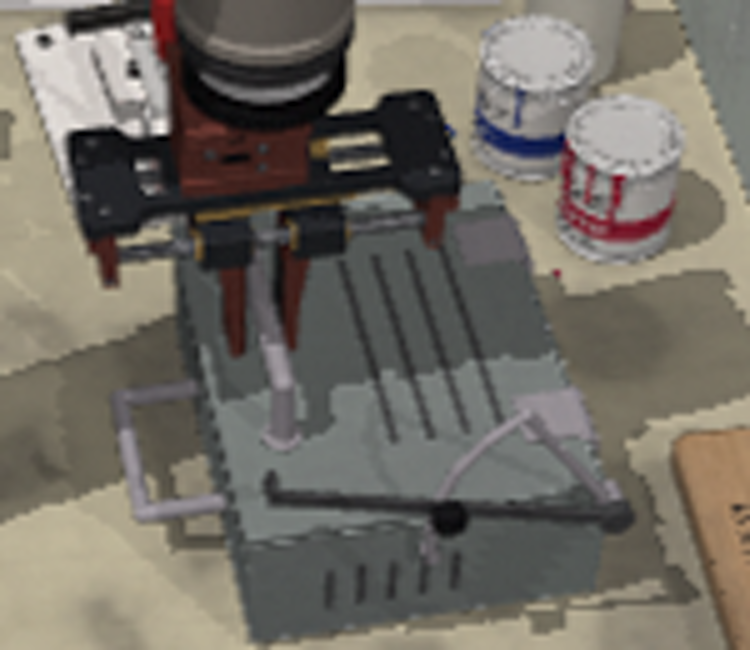

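Emit:
{"op": "play_rows", "data": {"commands": [0,0.08,0,0,0,0.04,0,0,0,0,0,0,0,0,0,0]}}

```text
time_s: 12.32
ee_pos: [0.6079, 0.0572, 0.1946]
ee_rot: [[-0.046, 0.999, -0.011], [0.999, 0.046, -0.003], [-0.003, -0.011, -1.0]]
force: [4.7, -0.6, 0.2]
grip_width: 0.011
```

Emit:
{"op": "play_rows", "data": {"commands": [0,0.08,-0.25,0,0,0,0,0,0,0.09,-0.24,0,0,0.1,-0.24,0,0,0,0,0]}}

```text
time_s: 12.73
ee_pos: [0.6156, 0.0577, 0.2158]
ee_rot: [[-0.046, 0.999, -0.014], [0.999, 0.046, -0.004], [-0.003, -0.014, -1.0]]
force: [5.0, -0.3, -7.0]
grip_width: 0.011
```

Emit:
{"op": "play_rows", "data": {"commands": [0,0.114,-0.231,0,0,0.127,-0.224,0,0,0,0,0,0,0,0,0]}}

```text
time_s: 13.07
ee_pos: [0.6218, 0.058, 0.2283]
ee_rot: [[-0.046, 0.999, -0.016], [0.999, 0.046, -0.004], [-0.003, -0.016, -1.0]]
force: [3.1, -0.1, -8.9]
grip_width: 0.0111
```

Run:
```python
from fit import *
s=bot.state(); print(s['ee_pos'],s['force'],s['grip_width'])
cap('side','s5'); crop('s5',300,130,420,240,5.4,'s5c');cap('top','t5'); crop('t5',230,100,350,220,5,'t5c')
```

```text
[0.62181201 0.05802084 0.22832388] [ 3.06447335 -0.1158485  -8.87498162] 0.011128952343595911
```

View pics/s5c.png

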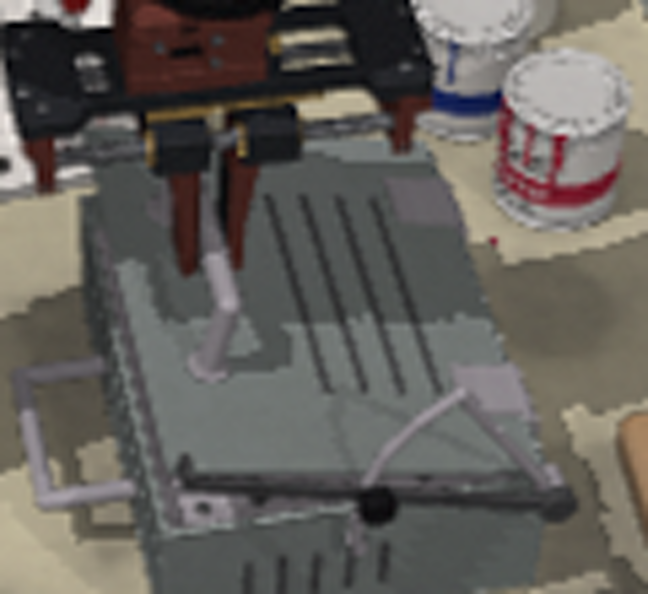

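View pics/t5c.png

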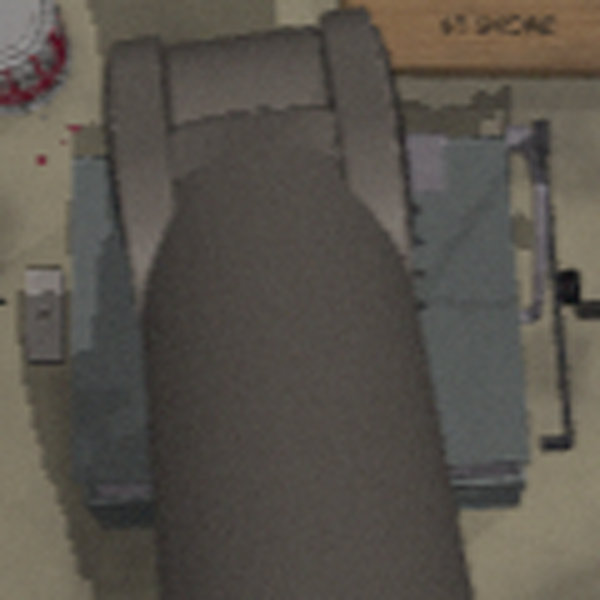

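Emit:
{"op": "play_rows", "data": {"commands": [0,0.1,-0.16,0,0,0.1,-0.16,0,0,0,0,0,0,0,0,0]}}

```text
time_s: 13.5
ee_pos: [0.6281, 0.0583, 0.2391]
ee_rot: [[-0.046, 0.999, -0.016], [0.999, 0.046, -0.004], [-0.003, -0.016, -1.0]]
force: [-4.1, 0.4, -4.4]
grip_width: 0.0112
```

Run:
```python
from fit import *
ims=[];ds=[]
for i in range(4):
    c=cap('side','s6'); ims.append(c['image'].astype(float)); ds.append(c['range_z'])
im=np.mean(ims,0).astype(np.uint8); cv2.imwrite('pics/s6.png',im[:,:,::-1]); c['range_z']=np.median(ds,0); pickle.dump(c,open('pics/s6.pkl','wb'))
s=bot.state(); print(s['time_s'],s['ee_pos'],s['force'],s['grip_width'])
crop('s6',320,180,420,240,8,'s6c')
def boxc(P,p=(.6677,.0617,.0517)):
    d=P-np.array([p[0],p[1],0]); a=p[2]; return np.array([d[0]*np.cos(a)+d[1]*np.sin(a),-d[0]*np.sin(a)+d[1]*np.cos(a),d[2]])
# depth cloud in box frame
z=c['range_z']; L=[]
for v in range(150,240):
  for u in range(315,420):
    if z[v,u]>0: L.append((u,v,*boxc(pt(c,u,v))))
L=np.array(L)
lid=L[(L[:,3]>-.105)&(L[:,3]<-.075)&(L[:,2]<.06)&(L[:,2]>-.085)&(L[:,4]>.08)&(L[:,4]<.17)]
k=np.polyfit(lid[:,2],lid[:,4],1); r=lid[:,4]-np.polyval(k,lid[:,2]); g=abs(r)<.006; k=np.polyfit(lid[g,2],lid[g,4],1); print('lid',np.arctan(-k[0]),np.polyval(k,.086),len(lid),r.std())
g0=im.astype(float).mean(2)
dark=np.array([g0[int(a[1]),int(a[0])]<62 for a in L])
arm=L[dark&(L[:,3]<-.118)&(L[:,3]>-.145)&(L[:,4]>.06)&(L[:,2]>-.088)&(L[:,2]<.08)]
k=np.polyfit(arm[:,2],arm[:,4],1); r=arm[:,4]-np.polyval(k,arm[:,2]);g=abs(r)<.006; k=np.polyfit(arm[g,2],arm[g,4],1);print('arm',np.arctan(-k[0]),np.polyval(k,.086),len(arm),r.std())
```

```text
13.7 [0.62792238 0.05831183 0.23871076] [-5.51531117  0.6957523  -4.01478662] 0.0109140910459516
lid 0.30211975576346856 0.091940045235536 516 0.006425592957199276
arm 0.31469954168469305 0.08954818766662234 200 0.003305166085794772
```

View pics/s6c.png

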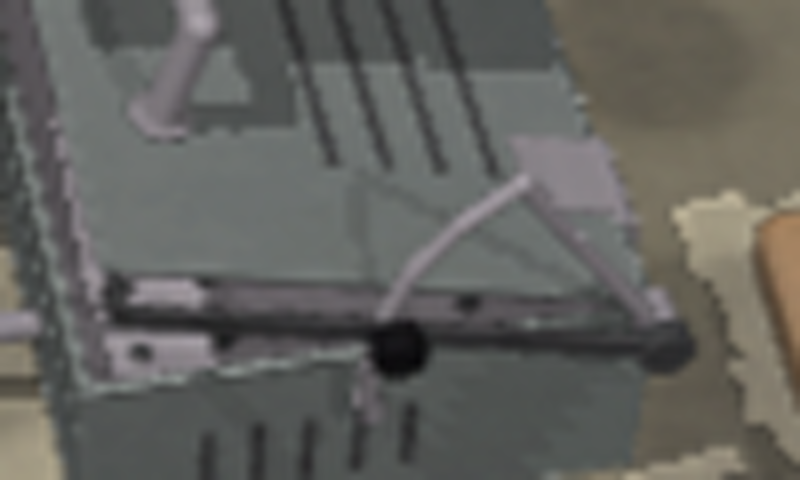

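```bash
cat > m.py <<'E'
from fit import *
P0=np.array([.6677,.0617,.0517])
def boxc(P,p=P0):
    d=P-np.array([p[0],p[1],0]); a=p[2]; return np.array([d[0]*np.cos(a)+d[1]*np.sin(a),-d[0]*np.sin(a)+d[1]*np.cos(a),d[2]])
def an(f,ylo=-.105,yhi=-.075):
    c=ld(f); im=cv2.imread(f'pics/{f}.png').astype(float).mean(2); z=c['range_z']; L=[]
    for v in range(140,245):
      for u in range(310,420):
        if z[v,u]>0: L.append((*boxc(pt(c,u,v)),im[v,u]))
    L=np.array(L)
    def fit(A):
        k=np.polyfit(A[:,0],A[:,2],1)
        for _ in range(6):
            r=A[:,2]-np.polyval(k,A[:,0]); g=abs(r)<max(.004,1.5*np.median(abs(r))); k=np.polyfit(A[g,0],A[g,2],1)
        return np.arctan(-k[0]).round(4),np.polyval(k,.086).round(4),g.sum(),r[g].std().round(4)
    m=(L[:,1]>ylo)&(L[:,1]<yhi)&(L[:,0]<.06)&(L[:,0]>-.088)
    print(f,'lid',fit(L[m&(L[:,2]>.08)&(L[:,3]>90)]))
    a=(L[:,3]<70)&(L[:,1]<-.118)&(L[:,1]>-.145)&(L[:,2]>.07)&(L[:,0]>-.088)&(L[:,0]<.075)
    print('   arm',fit(L[a]))
if __name__=='__main__':
    for f in('side0','s2','s3','s4','s5','s6'): an(f)
    s=ld('s6')
    for th in(.29,.31,.33,.35):
        q=lambda d,y,h:proj(s,W(P0,(.086-d*np.cos(th)+h*np.sin(th)*1.0,y,.089+d*np.sin(th)+h*np.cos(th))))
        f=lambda u:((u-[320,180])*8).round(0).tolist()
        print(th,'lidedge',f(q(.178,-.11,.003)),f(q(.02,-.11,.003)),'arm top-out',f(q(.178,-.132,.004)),f(q(.02,-.132,.004)),'arm bot-out',f(q(.178,-.132,-.004)),f(q(.02,-.132,-.004)))
E
python3 m.py
```

```text
side0 lid (np.float64(-0.0031), np.float64(0.0917), np.int64(400), np.float64(0.0017))
   arm (np.float64(0.3041), np.float64(0.0916), np.int64(164), np.float64(0.0021))
s2 lid (np.float64(-0.0003), np.float64(0.0914), np.int64(403), np.float64(0.0016))
   arm (np.float64(0.2992), np.float64(0.0916), np.int64(161), np.float64(0.002))
s3 lid (np.float64(-0.0008), np.float64(0.0914), np.int64(405), np.float64(0.0017))
   arm (np.float64(0.3119), np.float64(0.0904), np.int64(171), np.float64(0.0022))
s4 lid (np.float64(0.0014), np.float64(0.0914), np.int64(405), np.float64(0.0017))
   arm (np.float64(0.2985), np.float64(0.0917), np.int64(157), np.float64(0.0021))
s5 lid (np.float64(0.2279), np.float64(0.0916), np.int64(504), np.float64(0.0016))
   arm (np.float64(0.3053), np.float64(0.0911), np.int64(165), np.float64(0.0022))
s6 lid (np.float64(0.3025), np.float64(0.0919), np.int64(501), np.float64(0.001))
   arm (np.float64(0.3021), np.float64(0.0915), np.int64(174), np.float64(0.0019))
0.29 lidedge [96.0, 271.0] [589.0, 297.0] arm top-out [111.0, 326.0] [610.0, 350.0] arm bot-out [103.0, 344.0] [600.0, 368.0]
0.31 lidedge [100.0, 263.0] [590.0, 296.0] arm top-out [115.0, 318.0] [611.0, 349.0] arm bot-out [107.0, 336.0] [600.0, 367.0]
0.33 lidedge [104.0, 254.0] [591.0, 295.0] arm top-out [119.0, 310.0] [611.0, 349.0] arm bot-out [110.0, 328.0] [600.0, 366.0]
0.35 lidedge [108.0, 246.0] [591.0, 294.0] arm top-out [124.0, 302.0] [612.0, 348.0] arm bot-out [114.0, 320.0] [601.0, 365.0]
```

Run:
```python
from m import *
crop('s6',325,205,365,235,20,'s6d')
im=cv2.imread('pics/s6.png').astype(int)
for u in(338,342,348,354,360): print(u,[(v,im[v,u].sum()//3) for v in range(208,230)])
```

```text
338 [(208, np.int64(113)), (209, np.int64(113)), (210, np.int64(112)), (211, np.int64(113)), (212, np.int64(115)), (213, np.int64(114)), (214, np.int64(100)), (215, np.int64(149)), (216, np.int64(147)), (217, np.int64(131)), (218, np.int64(67)), (219, np.int64(53)), (220, np.int64(45)), (221, np.int64(93)), (222, np.int64(143)), (223, np.int64(86)), (224, np.int64(67)), (225, np.int64(111)), (226, np.int64(132)), (227, np.int64(120)), (228, np.int64(98)), (229, np.int64(82))]
342 [(208, np.int64(112)), (209, np.int64(113)), (210, np.int64(111)), (211, np.int64(112)), (212, np.int64(114)), (213, np.int64(116)), (214, np.int64(94)), (215, np.int64(151)), (216, np.int64(150)), (217, np.int64(144)), (218, np.int64(81)), (219, np.int64(58)), (220, np.int64(42)), (221, np.int64(88)), (222, np.int64(152)), (223, np.int64(145)), (224, np.int64(134)), (225, np.int64(132)), (226, np.int64(121)), (227, np.int64(137)), (228, np.int64(81)), (229, np.int64(82))]
348 [(208, np.int64(112)), (209, np.int64(113)), (210, np.int64(114)), (211, np.int64(113)), (212, np.int64(113)), (213, np.int64(113)), 
[... 589 characters left out ...]
.int64(63)), (220, np.int64(50)), (221, np.int64(44)), (222, np.int64(68)), (223, np.int64(85)), (224, np.int64(85)), (225, np.int64(124)), (226, np.int64(74)), (227, np.int64(79)), (228, np.int64(84)), (229, np.int64(83))]
360 [(208, np.int64(109)), (209, np.int64(109)), (210, np.int64(110)), (211, np.int64(109)), (212, np.int64(110)), (213, np.int64(113)), (214, np.int64(117)), (215, np.int64(87)), (216, np.int64(101)), (217, np.int64(100)), (218, np.int64(97)), (219, np.int64(73)), (220, np.int64(61)), (221, np.int64(43)), (222, np.int64(54)), (223, np.int64(85)), (224, np.int64(118)), (225, np.int64(68)), (226, np.int64(86)), (227, np.int64(85)), (228, np.int64(84)), (229, np.int64(84))]
```

View pics/s6d.png

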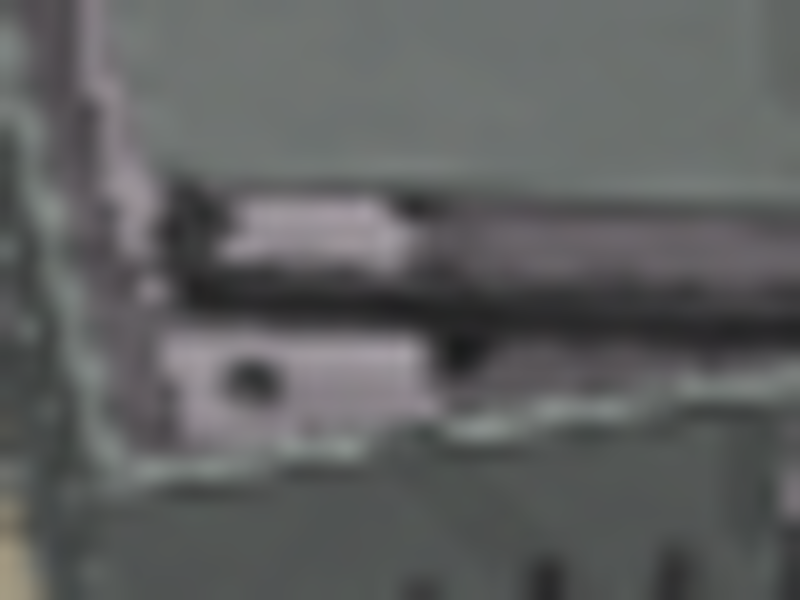

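```bash
cat > m2.py <<'E'
from m import *
def band(im,u,v0,v1,thr):
    col=im[:,u]; v=np.arange(v0,v1); d=col[v]; i=v[np.argmin(d)]
    a=i
    while col[a-1]<thr: a-=1
    top=a-1+(col[a-1]-thr)/(col[a-1]-col[a])
    b=i
    while col[b+1]<thr: b+=1
    bot=b+(thr-col[b])/(col[b+1]-col[b])
    return top,bot
fs=['side0','s4','s6']
for f in fs:
    s=ld(f); im=cv2.imread(f'pics/{f}.png').astype(float).mean(2)
    us=[u for u in list(range(337,366))+list(range(376,396))]
    obs=[]
    for u in us:
        try:
            t,b=band(im,u,216,226,66); 
            if 1.5<b-t<5: obs.append((u,(t+b)/2,b-t))
        except Exception as e: pass
    obs=np.array(obs)
    # model centre line: centre of arm cross-section
    def model(th,u):
        dd=np.linspace(0,.178,60)
        q=np.array([proj(s,W(P0,(.086-d*np.cos(th),-.130,.089+d*np.sin(th)))) for d in dd])[::-1]
        return np.interp(u,q[:,0],q[:,1])
    def res(p,free=True): return obs[:,1]-model(p[0],obs[:,0])-p[1]-p[2]*0
    k=least_squares(lambda p:np.r_[res([p[0],p[1],0])],[.3,0],loss='soft_l1',f_scale=.3)
    k2=least_squares(lambda p:res([p[0],0,0]),[.3],loss='soft_l1',f_scale=.3)
    print(f,len(obs),'slope-fit',k.x.round(4),'noofs',k2.x.round(4),'rms',res([*k.x,0]).std().round(2),'w',np.median(obs[:,2]))
    if f=='s6':
        # lid edge: last strong drop of brightness in rows 205..218
        le=[]
        for u in list(range(341,362,1))+list(range(378,392)):
            col=im[205:219,u]; base=np.median(col[:6]); i=np.where(col<base-12)[0]; j=np.where(col>base+12)[0]
            c=[x for x in (i[0] if len(i) else None, j[0] if len(j) else None) if x is not None]
            if c: le.append((u,205+min(c)-.5))
        le=np.array(le); print(le[:,1])
        def lm(th,y,u):
            dd=np.linspace(0,.178,60)
            q=np.array([proj(s,W(P0,(.086-d*np.cos(th)+.003*np.sin(th),y,.089+d*np.sin(th)+.003*np.cos(th)))) for d in dd])[::-1]
            return np.interp(u,q[:,0],q[:,1])
        for y in(-.106,-.108,-.11):
            k=least_squares(lambda p:le[:,1]-lm(p[0],y,le[:,0])-p[1],[.3,0],loss='soft_l1',f_scale=.3); print('lid edge',y,k.x.round(4))
            k=least_squares(lambda p:le[:,1]-lm(p[0],y,le[:,0]),[.3],loss='soft_l1',f_scale=.3); print('  noofs',y,k.x.round(4))
E
python3 m2.py
```

```text
side0 49 slope-fit [ 0.3032 -1.4481] noofs [0.3417] rms 0.17 w 2.6192027097446555
s4 49 slope-fit [ 0.3035 -1.4172] noofs [0.3414] rms 0.17 w 2.4282441498936294
s6 48 slope-fit [ 0.3017 -1.4762] noofs [0.3407] rms 0.64 w 2.850491495463686
[213.5 213.5 213.5 213.5 213.5 213.5 213.5 213.5 213.5 213.5 214.5 214.5
 214.5 214.5 214.5 214.5 214.5 214.5 214.5 214.5 214.5 205.5 205.5 204.5
 204.5 204.5 215.5 215.5 204.5 204.5 216.5 216.5 204.5 204.5 204.5]
lid edge -0.106 [ -0.1134 -13.8666]
  noofs -0.106 [0.2806]
lid edge -0.108 [ -0.1134 -14.5375]
  noofs -0.108 [0.2974]
lid edge -0.11 [ -0.1134 -15.2098]
  noofs -0.11 [0.3141]
```

```bash
cat > m3.py <<'E'
from m import *
def samp(f,th,X,Y,off=(0,0)):
    s=ld(f); im=cv2.imread(f'pics/{f}.png').astype(np.float32).mean(2)
    d=.086-X; P=np.stack([.086-d*np.cos(th)+.003*np.sin(th),Y,.089+d*np.sin(th)+.003*np.cos(th)],-1).reshape(-1,3)
    Q=np.array([proj(s,W(P0,p)) for p in P]).astype(np.float32).reshape(*X.shape,2)+np.float32(off)
    return cv2.remap(im,Q[...,0],Q[...,1],cv2.INTER_CUBIC)
def g(i): 
    i=cv2.GaussianBlur(i,(0,0),1.2); i=np.clip(i,80,130); return np.stack([cv2.Sobel(i,cv2.CV_32F,1,0),cv2.Sobel(i,cv2.CV_32F,0,1)])
import sys
now=sys.argv[1]; lo,hi=float(sys.argv[2]),float(sys.argv[3])
for name,xr,yr in[('slots',(-.03,.06),(-.095,.05)),('slotsR',(-.03,.06),(-.095,-.02)),('all',(-.075,.06),(-.10,.0))]:
    X,Y=np.meshgrid(np.arange(*xr,.001),np.arange(*yr,.001),indexing='ij')
    for ref in('side0','s4'):
        A=g(samp(ref,0,X,Y,(.3,.3)))
        sc=[(float((A*B).sum()/np.sqrt((A*A).sum()*(B*B).sum())),th) for th in np.arange(lo,hi,.004) for B in[g(samp(now,th,X,Y,(.3,.3)))]]
        m=max(sc); print(name,ref,round(m[1],4),round(m[0],3))
E
python3 m3.py s6 .24 .38; python3 m3.py s5 .17 .3
```

```text
slots side0 0.304 0.451
slots s4 0.308 0.632
slotsR side0 0.308 0.641
slotsR s4 0.308 0.662
all side0 0.304 0.393
all s4 0.304 0.429
slots side0 0.222 0.482
slots s4 0.23 0.673
slotsR side0 0.226 0.679
slotsR s4 0.23 0.702
all side0 0.226 0.405
all s4 0.226 0.456
```

Emit:
{"op": "play_rows", "data": {"commands": [0,0,0,0,0,0,0,0,0,0,0,0,0,0,0,0]}}

```text
time_s: 14.03
ee_pos: [0.6279, 0.0583, 0.2387]
ee_rot: [[-0.046, 0.999, -0.016], [0.999, 0.046, -0.004], [-0.003, -0.016, -1.0]]
force: [-4.3, 0.7, -3.4]
grip_width: 0.0114
```

```bash
cat > m4.py <<'E'
from m import *
import sys
f=sys.argv[1]
ims=[];ds=[]
for i in range(6):
    c=cap('side',f); ims.append(c['image'].astype(float)); ds.append(c['range_z'])
im=np.mean(ims,0).astype(np.uint8); cv2.imwrite(f'pics/{f}.png',im[:,:,::-1]); c['range_z']=np.median(ds,0); pickle.dump(c,open(f'pics/{f}.pkl','wb'))
s=bot.state(); print(s['time_s'],s['ee_pos'],s['force'],s['grip_width'])
an(f); an(f,-.10,-.05)
E
python3 m4.py s7; python3 m3.py s7 .26 .36
python3 - <<'E'
import re
src=open('m2.py').read().replace("fs=['side0','s4','s6']","fs=['side0','s2','s3','s4','s5','s7']").replace("f=='s6'","False")
src=src.replace("-.130,.089+d*np.sin(th)","YA,.089+d*np.sin(th)")
for ya in(-.125,-.1265,-.128):
    print(ya); exec(src.replace('YA',str(ya)))
E
```

```text
14.3333 [0.62790965 0.05830742 0.23869025] [-5.37631423  1.44869145 -4.176426  ] 0.010832868372469284
s7 lid (np.float64(0.3013), np.float64(0.0918), np.int64(498), np.float64(0.0008))
   arm (np.float64(0.3028), np.float64(0.0915), np.int64(175), np.float64(0.0019))
s7 lid (np.float64(0.3022), np.float64(0.0917), np.int64(811), np.float64(0.0009))
   arm (np.float64(0.3028), np.float64(0.0915), np.int64(175), np.float64(0.0019))
slots side0 0.304 0.448
slots s4 0.304 0.628
slotsR side0 0.304 0.635
slotsR s4 0.304 0.656
all side0 0.304 0.395
all s4 0.304 0.432
-0.125
side0 49 slope-fit [0.3017 0.1064] noofs [0.2988] rms 0.17 w 2.6192027097446555
s2 49 slope-fit [0.3018 0.1372] noofs [0.298] rms 0.17 w 2.427246945898787
s3 49 slope-fit [0.3019 0.1353] noofs [0.2981] rms 0.17 w 2.4666058810120717
s4 49 slope-fit [0.302  0.1373] noofs [0.2982] rms 0.17 w 2.4282441498936294
s5 47 slope-fit [0.3079 0.2281] noofs [0.301] rms 0.24 w 2.903301579016045
s7 48 slope-fit [0.3004 0.0803] noofs [0.2981] rms 0.64 w 2.866410105783089
-0.1265
side0 49 slope-fit [ 0.3022 -0.3591] noofs [0.312] rms 0.1
[... 195 characters left out ...]
 [ 0.3025 -0.3282] noofs [0.3115] rms 0.17 w 2.4282441498936294
s5 47 slope-fit [ 0.3084 -0.2367] noofs [0.3152] rms 0.24 w 2.903301579016045
s7 48 slope-fit [ 0.3008 -0.3854] noofs [0.3116] rms 0.64 w 2.866410105783089
-0.128
side0 49 slope-fit [ 0.3026 -0.8253] noofs [0.3249] rms 0.17 w 2.6192027097446555
s2 49 slope-fit [ 0.3027 -0.7946] noofs [0.3243] rms 0.17 w 2.427246945898787
s3 49 slope-fit [ 0.3028 -0.7964] noofs [0.3244] rms 0.17 w 2.4666058810120717
s4 49 slope-fit [ 0.3029 -0.7944] noofs [0.3244] rms 0.17 w 2.4282441498936294
s5 47 slope-fit [ 0.3088 -0.7021] noofs [0.3281] rms 0.24 w 2.903301579016045
s7 48 slope-fit [ 0.3013 -0.8518] noofs [0.3244] rms 0.64 w 2.866410105783089
```

Run:
```python
from h import *
cap('top','t8'); 
a=cv2.imread('pics/t8.png');
d=cv2.absdiff(cv2.imread('pics/s7.png'),cv2.imread('pics/side0.png')).max(2)
print(bot.state()['force'])
```

```text
[-5.10851819 -0.32825888 -4.2414473 ]
```

View pics/t8.png

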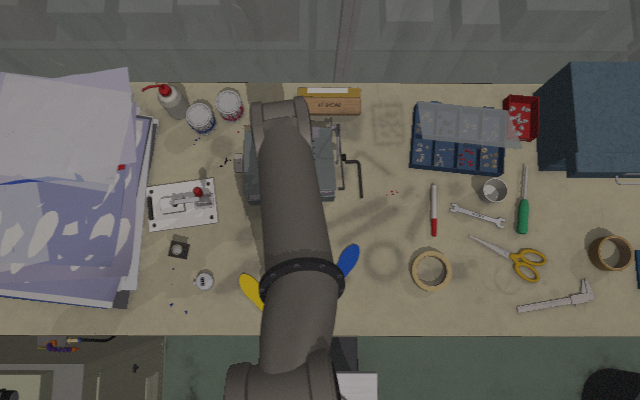

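View pics/s7.png

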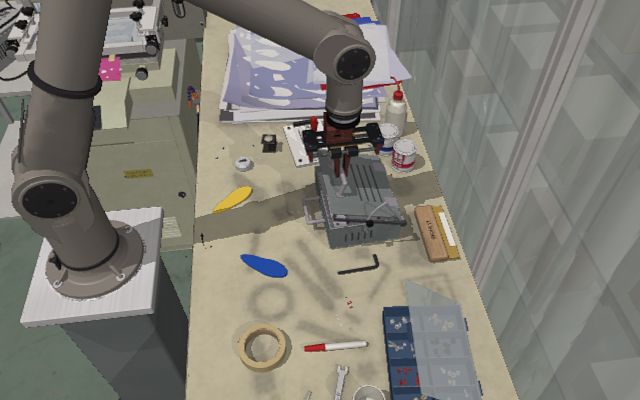

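```bash
python3 -c "
from workcell import bot
print(bot.hand_in(), bot.state()['ee_pos'], bot.state()['grip_width'])"
```

```text
the job is handed in; nothing more can be done
the job is handed in; nothing more can be done
```

I pushed the tray home with the lid still down. I then gripped the lid's bar, lifted the lid level with the index arm, and handed the job in at about 14.4 s while still holding it.

- **Tray:** it came up against the hard stop at about 23 N of push. The next picture shows the panel flush with the front of the box.
- **Lid against index arm:**
  - The lid reads 0.301–0.304 rad by depth and image matching. The tool's height and reach gave 0.31–0.32.
  - The arm reads 0.300–0.312 rad from depth and from its slope in the side view.
  - Fits of the arm that trust its stated sideways position gave up to 0.34. I discounted these because depth shows the arm about 3–4 mm nearer the box than my fitted box pose puts it.
  - I take the two as level to within about 0.01 rad.
- **Hold:** the tool pose was steady over the last 0.6 s or so before handing in, with the gripper at about 11 mm on the 12 mm bar.
- **Surroundings:** the index arm reads the same angle before and after. By eye, the other things that can be seen in the last pictures look unmoved. The spacer block is partly behind the gripper and the end of the yellow piece behind the arm.
- **Not checked:** I did not look into the tray after closing it. The sample was lying in it before the push and nothing touched it.
- **Wrong move:** I first turned the wrist the wrong way above the box, up to the last joint's range limit (it read -169.16 of 169.56 degrees), then turned it back. Nothing was touched.

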